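# Tap a brass hub true on the run-out tester's turntable

## Robot

A 6-joint arm with a two-finger parallel gripper is mounted at the origin on the work surface. World frame = base frame: x ahead of the robot, y to its left, z up, the work surface at z = 0. Lengths are in m, angles in rad, forces in N, time in s.
With the tool pointing down it reaches from about 0.3 to 0.75 m from the base axis. Payload 8.5 kg.
Tool frame: the origin (TCP) lies midway between the tips of the shut fingers; the grasp point (between the pads) lies 19 mm behind it; z points along the fingers, y is the line along which they close (so a half turn about z gives the same grasp; the last joint's range is limited). The gripper opens to 85 mm and grips with 20 to 120 N. Pads are 22 mm wide; open, the fingers measure 114 mm over their backs; the gripper's body (76 mm by 85 mm) begins 54 mm behind the grasp point. The pads swing forward as they close: fully open they stand 13 mm farther back than shut.
Start: joints at [1.126, 0.381, 1.297, -0, 1.464, -0.215], TCP at [0.125, 0.536, 0.231] pointing down, gripper open.
Joint ranges: [-3.11, 3.11], [-0.89, 2.33], [0.22, 2.48], [-1.42, 4.56], [0.17, 2.85], [-2.88, 2.88]. Speed limits (rad/s): [2.39, 2.39, 3.14, 3.14, 3.14, 3.14].

## Interface

Orientations are given as [roll, pitch, yaw] about the fixed x, y, z axes, in that order (R = Rz(yaw) Ry(pitch) Rx(roll)).
In Python, from station import robot, camera, get_calibration, sign_off, regions_of, place_of gives the robot as it stands.
- The arm moves only by the tool jog_arm, never from a script. Its argument "rows" is one flat list of numbers, 4 for each row, row after row: the shift along the tool's x, y, z in mm, then the turn about the tool's z in degrees. A call has 1 to 10 rows; each row shifts and turns the commanded pose from where the row before left it, along the tool's axes as they then stand; what a row does not reach is not made up. A row lasts 1/10 s, in which the tool goes at most 50 mm and 8.59 degrees, less where a joint would pass 70% of its speed; a pose out of reach is approached as far as the arm can. A call is refused whole if a number of a shift passes 50 or a number of a turn 8.59, either way. A call with a gripper value outside its range is refused whole. "jaw" is the opening, from 0 (shut) to 1 (fully open), set as the call begins (left out, the last holds). The fingers move at their own pace and stop on an object; the grip force is fixed at half the most. Time passes only in rows, so rows that do not move let the fingers close. It gives the time, the measured TCP pose, the force, the opening and the grip force at its end, in the units of the state.
- robot.state(): the state, without advancing time (a new reading comes with each control period).
- camera(name): name is "side" or "top"; returns the picture (420x560x3 uint8, red, green, blue); there is no depth.
- get_calibration(name): a dict with "intrinsics" (3x3 intrinsics, pixels), "k1" (the pictures are not rectified: a ray, as slopes to the right and down, at radius r is drawn at 1 + k1 r^2 times it, then the intrinsics apply), "R" (3x3) and "t" (3): a world point X has camera coordinates R X + t. Camera axes: x right, y down, z forward; pixel columns grow to the right and rows downward; lengths in m; the calibration is good to about 2 mm. A picture is of the moment at which its call begins. get_calibration takes no time and is no camera call.
- sign_off(): hands the job in; it is judged then, once.
Trained networks look in the newest picture that a camera, given by its name, has taken for a name from the list of things; names that differ only in an ending like _2 or _b are one class to them, and where a whole thing is asked for, a point or a joint stands for the part that bears it (a point fixed in the world has none). Each returns a list of dicts, best first, with "score" (0 to 1); they miss things now and then, are a little off and sometimes report something else, mostly with a low value. They report only what shows in the picture. A call takes as long as a camera call. They do not tell look-alikes from the thing itself.
- regions_of(camera, thing): "pixels" (420x560 bool, what is visible of it) and "rect" ([left, top, width, height] in pixels, round what is visible of it).
- place_of(camera, thing): "uv" ([column, row] in pixels: a listed point, or the origin of a listed thing).
The state is a dict: "time": time; "q": joint angles; "joint_vel": joint speeds; "tau": joint torques, N m; "eef_pos": TCP position; "eef_rot": TCP orientation; "force": force on the tool from outside, world axes, zero at the start; "ft_torque": the same for the moment, N m; "grip_width": finger opening in m; "grip_force": force on a finger pad.
Only numpy, scipy, OpenCV 4.12 (cv2) and the standard library are available. Lean on these libraries where they do the work, as an engineer would, in place of code of your own. Each camera call takes 0.05 s, during which the arm holds its last target. There are 200 camera calls.

## Task

A turned brass hub stands off-centre on the small round turntable of the bench run-out tester. Push it gently with a fingertip, in light taps low down, until it stands upright in the middle of the turntable, its flange inside the inner turned circle with an even margin all round, and come away from it. Do not grasp it, lift it, strike it hard or tip it over, and leave the dial gauge and the other things where they are.

Things in the scene. Friction and masses are not known exactly. Their poses are not given: they have to be found in the camera images.
- hub: The work: loose turned brass hub, 56 mm tall, about 0.24 kg, wobbly on its small foot. Diameters from below: spigot 18 mm (0 to 5 mm up), flange 42 (5 to 13 mm), barrel 22, collar 26 (44 to 56 mm). Pushed slowly at the flange it slides (under 1.5 N) and stops with the push; pushed at the collar it tips. Starts 11 to 20 mm off-centre, any direction. Origin: centre of its underside, z up.
- turntable_center (a point): Centre of the top face of the turntable: a locked round aluminium plate, 80 mm diameter, 14 mm thick, top 100 mm above the bench. Two fine dark circles, 52 and 68 mm in diameter, are turned in it about its centre; the hub's flange, centred in the inner one, leaves 5 mm all round. z up.
- tester: The tester's cream sheet-metal casing, fixed to the bench: 200 mm (x) by 320 mm (y), 72 mm high, so its top lies 28 mm below the turntable's top. Origin: centre of its underside, z up; the turntable's axis is at y = -80 mm, the gauge's column at y = +105 mm in this frame.
- gauge: Dial gauge on a column on the casing, 185 mm from the turntable's axis; not to be touched. Steel column 20 mm diameter, 235 mm tall; arm 185 mm above the casing, 125 mm long, swung away from the turntable, carrying the dial (58 mm diameter, its top 277 mm above the casing). Origin: on the column's axis at the casing's top, z up, the arm along +y.
- ring_gauge: Bystander: loose steel ring gauge lying flat on the casing, 56 mm outer and 32 mm inner diameter, 20 mm high, its centre 90 mm or more from the turntable's axis. Origin: centre of its underside, z up.
- spare_hub_a: Bystander: another brass hub of the same size, standing in the grey parts tray on the bench (tray 150 x 200 mm, 35 mm high). Origin: centre of its underside, z up.
- spare_hub_b: Bystander: another brass hub of the same size, standing in the same tray. Origin: centre of its underside, z up.
- plug_gauge: Bystander: loose steel plug gauge lying on the bench, 18 x 18 mm handle 90 mm long with a round plug at each end, 143 mm overall. Origin: under the middle of its handle, x along it, z up.
Not all that is in view belongs to the job. What is shaped like the hub but turquoise is not meant.

How it is judged:
By the outcome, as a careful person would: the job done as asked, in the order asked, and still so for the second after the job is handed in, with the robot touching nothing.
It also fails if it takes over 42 s, if anything falls off the work surface, if the arm or the gripper's body presses on something with over 40 N, if the wrist force passes 120 N, or if a joint passes its speed limit or range.

## Working session

There is one attempt and no reset: what is moved stays moved. The work goes in short steps, Python scripts to look and compute and a tool call to move; the robot and the scene stay as the last step left them, time stands still between calls to the robot, and variables do not carry over. Pictures are saved under pics/ and viewed, at most 10 in all, crops included, and the job is handed in when it is done.

Besides the shell and the picture viewer there is one more tool, called after ">>>" as name(argument=value, ...) on one line, values as JSON. jog_arm: Moves the arm, as the interface text tells. Its arguments: {"type":"object","properties":{"rows":{"type":"array"},"jaw":{"type":"number"}},"required":["rows"]}

```bash
mkdir -p pics; cat > h.py <<'E'
import numpy as np, cv2
from station import robot, camera, get_calibration, sign_off, regions_of, place_of
def ray(name,uv):
    c=get_calibration(name);K=np.array(c["intrinsics"]);R=np.array(c["R"]);t=np.array(c["t"])
    d=(np.array(uv,float)-K[:2,2])/[K[0,0],K[1,1]]
    s=d.copy()
    for _ in range(20): s=d/(1+c["k1"]*(s@s))
    return -R.T@t, R.T@np.array([s[0],s[1],1])
def atz(name,uv,z):
    o,d=ray(name,uv); return o+d*(z-o[2])/d[2]
def proj(name,X):
    c=get_calibration(name);K=np.array(c["intrinsics"]);p=np.array(c["R"])@np.array(X)+np.array(c["t"])
    s=p[:2]/p[2]; s=s*(1+c["k1"]*(s@s)); return s*[K[0,0],K[1,1]]+K[:2,2]
E
python3 - <<'E'
from h import *
s=robot.state();print(s["time"],s["eef_pos"],s["eef_rot"],s["grip_width"])
ims=[]
for n in("top","side"):
    im=camera(n);cv2.imwrite(f"pics/{n}0.png",im[:,:,::-1])
    c=get_calibration(n);print(n,-np.array(c["R"]).T@c["t"],c["intrinsics"][0][0])
    for th,z in(("turntable_center",.1),("hub",.1),("ring_gauge",.072),("gauge",.072),("tester",0)):
        for r in place_of(n,th)[:4]: print(n,th,round(r["score"],2),np.round(r["uv"],1),np.round(atz(n,r["uv"],z),4))
E
```

```text
0.0 [0.12516261 0.53526865 0.23069918] [-3.14013485e+00 -3.13491641e-04  2.91177419e+00] 0.08514545168715879
top [0.25605673 0.05566949 1.25473987] 441.54509154137014
top turntable_center 0.57 [291.3 183.1] [0.578 0.032 0.1  ]
top turntable_center 0.55 [264.1 204.2] [0.5194 0.1053 0.1   ]
top turntable_center 0.26 [289.1 192.1] [0.5528 0.0381 0.1   ]
top hub 0.72 [290.9 274. ] [0.3336 0.0342 0.1   ]
top hub 0.67 [291.4 191.7] [0.5539 0.0318 0.1   ]
top hub 0.66 [346.4 186. ] [ 0.5697 -0.1171  0.1   ]
top hub 0.65 [352.8 209.1] [ 0.5057 -0.1322  0.1   ]
top ring_gauge 0.66 [255.2 209.9] [0.5097 0.1307 0.072 ]
top gauge 0.58 [226.4 208.7] [0.5132 0.2098 0.072 ]
top tester 0.89 [263.9 204.4] [0.5416 0.1101 0.    ]
side [-0.26360504 -0.63421495  1.27371485] 516.0691665756351
side turntable_center 0.72 [313.9 194.1] [0.5826 0.0368 0.1   ]
side hub 0.72 [258.  257.8] [ 0.2953 -0.0043  0.1   ]
side hub 0.7 [359.7 238.5] [ 0.5393 -0.1719  0.1   ]
side hub 0.59 [341.3 252.5] [ 0.4653 -0.164   0.1   ]
side hub 0.52 [310.4 198. ] [0.5631 0.0342 0.1   ]
side ring_gauge 0.49 [278.3 197.8] [0.5159 0.1254 0.072 ]
side gauge 0.59 [261.  183.5] [0.5239 0.2091 0.072 ]
side tester 0.66 [290.6 206.7] [0.561  0.1141 0.    ]
```

View pics/top0.png

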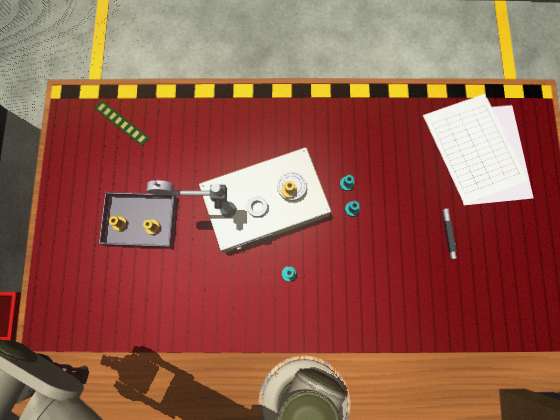

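View pics/side0.png

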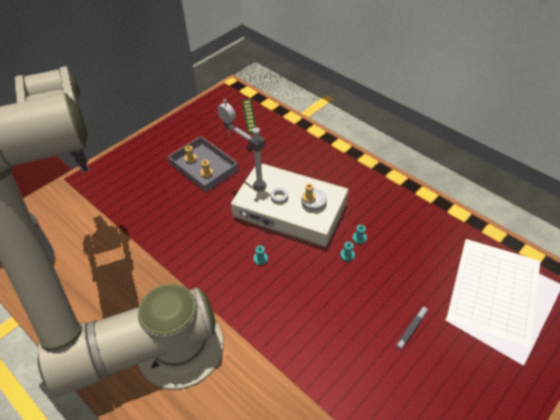

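The pictures show the brass hub on the turntable at about (290,187) in the top view and (309,193) in the side view. The three turquoise decoys stand off the tester. The gauge column is at (218,195) and the ring at (257,206) in the top view.

```bash
cat >> h.py <<'E'
def avg(n,k=4): return np.mean([camera(n).astype(np.float32) for _ in range(k)],0)
def crop(im,c,w=25,s=16):
    u,v=int(c[0]),int(c[1]); return cv2.resize(im[v-w:v+w,u-w:u+w],None,fx=s*25/w,fy=s*25/w,interpolation=cv2.INTER_CUBIC).clip(0,255).astype(np.uint8)
def circ(n,c,r,z,N=72):
    return np.array([proj(n,[c[0]+r*np.cos(a),c[1]+r*np.sin(a),z]) for a in np.linspace(0,2*np.pi,N,endpoint=False)])
E
python3 - <<'E'
from h import *
o=[]
for n,c in(("top",(291,186)),("side",(313,196))):
    im=avg(n,3);np.save(f"{n}.npy",im);o.append(crop(im,c,25,8*2)[:, :])
o=np.hstack(o);cv2.imwrite("pics/c0.png",o[:,:,::-1]);print(o.shape)
E
```

```text
(800, 1600, 3)
```

View pics/c0.png

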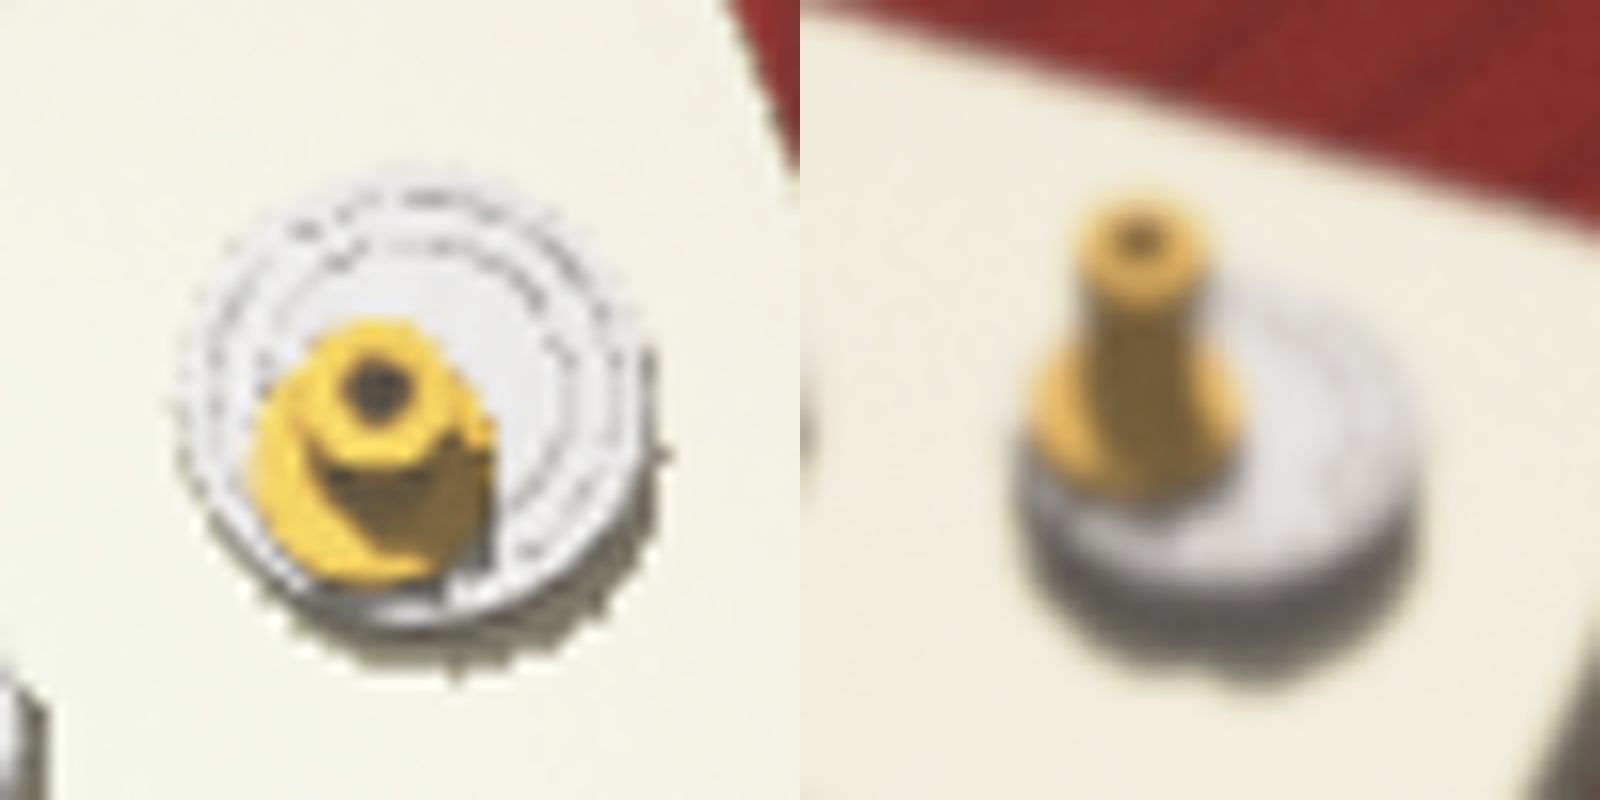

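The composite shows both views of the turntable: the hub sits toward the robot side and left of centre, and the turned circles are visible in the top view. I'll fit models to the silhouettes.

```bash
cat >> h.py <<'E'
from scipy.optimize import minimize
S=8
def cover(n,cyls,c0,org,w):
    m=np.zeros((w*S,w*S),np.uint8)
    for r,z0,z1 in cyls:
        p=np.vstack([circ(n,c0,r,z0),circ(n,c0,r,z1)])
        p=((p-org+.5)*S*16).astype(np.float32)
        cv2.fillConvexPoly(m,np.round(cv2.convexHull(p)).astype(np.int32),1,shift=4)
    return cv2.resize(m.astype(np.float32),(w,w),interpolation=cv2.INTER_AREA)
HUB=[(.009,.1,.105),(.021,.105,.113),(.011,.113,.144),(.013,.144,.156)]
def sat(im,org,w):
    p=im[org[1]:org[1]+w,org[0]:org[0]+w]; p=cv2.GaussianBlur(p,(0,0),.5)
    return (p[...,0]-p[...,2])/(p[...,0]+20)
def fit(n,im,g,w=44):
    """hub xy, turntable xy from one camera"""
    org=np.round(proj(n,[*g,.11])).astype(int)-w//2
    s=sat(im,org,w); hubm=((s-.12)/.35).clip(0,1)
    hubm=np.maximum(hubm,cv2.morphologyEx(hubm,cv2.MORPH_CLOSE,np.ones((7,7)))*0+hubm)
    f=lambda c:np.sum((cover(n,HUB,c,org,w)-hubm)**2)
    best=min((np.array(g)+[a,b] for a in np.arange(-.03,.031,.006) for b in np.arange(-.03,.031,.006)),key=f)
    h=minimize(f,best,method="Nelder-Mead",options=dict(initial_simplex=best+np.array([[0,0],[.004,0],[0,.004]]),xatol=1e-5)).x
    # turned circles: darkest along r=26,34 against r=23,30,37, away from the hub
    gim=cv2.GaussianBlur(im.mean(2),(0,0),.6); ban=cv2.dilate((cover(n,HUB,h,np.array([0,0]),560)>0).astype(np.uint8)[:420],np.ones((5,5)))
    def q(c):
        t=0
        for r,k in((.026,1),(.034,1),(.023,-.5),(.030,-1),(.037,-.5)):
            p=circ(n,c,r,.1,180).astype(np.float32)
            v=cv2.remap(gim,p[:,:1],p[:,1:],cv2.INTER_LINEAR)[:,0];b=cv2.remap(ban,p[:,:1],p[:,1:],cv2.INTER_NEAREST)[:,0]
            t+=k*np.clip(v[b==0],120,255).mean()
        return t
    best=min((np.array(g)+[a,b] for a in np.arange(-.012,.0121,.001) for b in np.arange(-.012,.0121,.001)),key=q)
    t=minimize(q,best,method="Nelder-Mead",options=dict(initial_simplex=best+np.array([[0,0],[.002,0],[0,.002]]))).x
    return h,f(h),t,q(t)
def draw(n,im,h,t,c,w=25,s=16):
    o=crop(im,c,w,s).copy(); k=s*25/w; org=np.array([int(c[0])-w,int(c[1])-w])
    for cc,r,z,col in((t,.04,.1,(0,0,255)),(t,.026,.1,(0,0,255)),(h,.021,.113,(0,160,0)),(h,.021,.105,(0,160,0)),(h,.013,.156,(0,160,0))):
        cv2.polylines(o,[np.round((circ(n,cc,r,z)-org+.5)*k).astype(int)],True,col)
    return o
E
python3 - <<'E'
from h import *
o=[]
for n,c in(("top",(291,186)),("side",(313,196))):
    im=np.load(f"{n}.npy");h,a,t,b=fit(n,im,(.577,.034));print(n,h.round(4),round(a,1),t.round(4),round(b,1),(t-h).round(4));o.append(draw(n,im,h,t,c,25,8))
    # turntable by its disc, grey against cream
cv2.imwrite("pics/c1.png",np.hstack(o)[:,:,::-1])
for n,th in(("top","ring_gauge"),("top","gauge"),("side","gauge")):
    for r in regions_of(n,th)[:1]:print(n,th,r["rect"])
E
```

```text
Traceback (most recent call last):
  File "h.py", line 38, in fit
    best=min((np.array(g)+[a,b] for a in np.arange(-.03,.031,.006) for b in np.arange(-.03,.031,.006)),key=f)
  File "h.py", line 37, in <lambda>
    f=lambda c:np.sum((cover(n,HUB,c,org,w)-hubm)**2)
                       ~~~~~^^^^^^^^^^^^^^^
  File "h.py", line 24, in cover
    p=np.vstack([circ(n,c0,r,z0),circ(n,c0,r,z1)])
                                 ~~~~^^^^^^^^^^^
  File "h.py", line 18, in circ
    return np.array([proj(n,[c[0]+r*np.cos(a),c[1]+r*np.sin(a),z]) for a in np.linspace(0,2*np.pi,N,endpoint=False)])
                     ~~~~^^^^^^^^^^^^^^^^^^^^^^^^^^^^^^^^^^^^^^^^^
  File "h.py", line 12, in proj
    c=get_calibration(name);K=np.array(c["intrinsics"]);p=np.array(c["R"])@np.array(X)+np.array(c["t"])
ValueError: time passes only in moves, steps and waits
```

```bash
cat > fix.py <<'E'
s=open('h.py').read()
s=s.replace("def ray(","import functools\nget_calibration=functools.cache(get_calibration)\ndef ray(",1)
s=s.replace('    return np.array([proj(n,[c[0]+r*np.cos(a),c[1]+r*np.sin(a),z]) for a in np.linspace(0,2*np.pi,N,endpoint=False)])','''    a=np.linspace(0,2*np.pi,N,endpoint=False);X=np.c_[c[0]+r*np.cos(a),c[1]+r*np.sin(a),z+0*a]
    k=get_calibration(n);return cv2.projectPoints(X,cv2.Rodrigues(np.array(k["R"]))[0],np.array(k["t"]),np.array(k["intrinsics"]),np.array([k["k1"],0,0,0.]))[0][:,0]''')
s=s.replace("    hubm=np.maximum(hubm,cv2.morphologyEx(hubm,cv2.MORPH_CLOSE,np.ones((7,7)))*0+hubm)\n","    hubm=cv2.morphologyEx(hubm,cv2.MORPH_CLOSE,np.ones((3,3)))\n")
open('h.py','w').write(s)
E
python3 fix.py; python3 - <<'E'
from h import *
o=[]
for n,c in(("top",(291,186)),("side",(313,196))):
    im=np.load(f"{n}.npy");h,a,t,b=fit(n,im,(.577,.034));print(n,h.round(4),round(a,1),t.round(4),round(b,1),(t-h).round(4));o.append(draw(n,im,h,t,c,25,8))
cv2.imwrite("pics/c1.png",np.hstack(o)[:,:,::-1])
print(robot.state()["time"])
E
```

```text
top [0.5575 0.0388] 10.5 [0.5727 0.0317] -20.6 [ 0.0152 -0.0071]
side [0.5584 0.0393] 325.8 [0.5661 0.0225] -6.1 [ 0.0076 -0.0168]
0.9h.py:50: RuntimeWarning: Mean of empty slice.
  t+=k*np.clip(v[b==0],120,255).mean()
  ret = ret.dtype.type(ret / rcount)
```

View pics/c1.png

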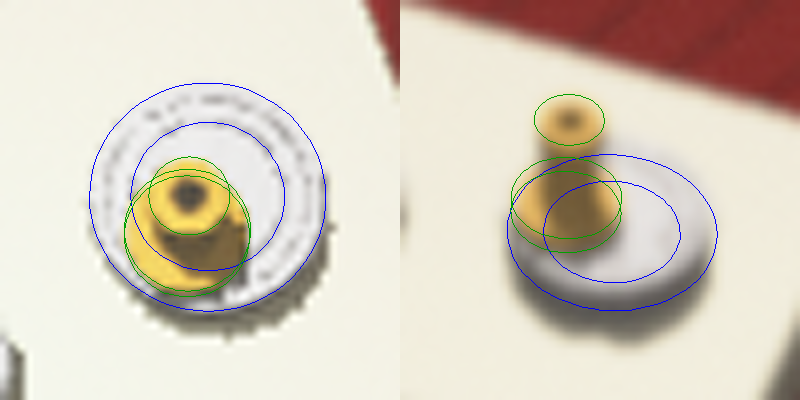

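The top fit matches the picture: flange, rim and inner circle all overlay well. The needed shift is about (+15.2, -7.1) mm. The side-view rim fit is poor, because that picture is blurred there. I'll approach from the near side with shut fingers.

>>> jog_arm(rows=[-27,-36,0,0,-27,-36,0,0,-27,-36,0,0,-27,-36,0,0,-27,-36,0,0,-27,-36,0,0,-27,-36,0,0,0,0,0,0], jaw=0)

```text
time: 1.7
eef_pos: [0.2538, 0.2437, 0.2316]
eef_rot: [-3.141, 0.001, 2.904]
force: [0.3, -0.0, 0.1]
grip_width: 0.0001
grip_force: 0.0
```

>>> jog_arm(rows=[-38,-16,0,0,-38,-16,0,0,-38,-16,0,0,-38,-16,0,0,-38,-16,0,0,-38,-16,0,0,-38,-16,0,5.9,0,0,0,5.9,0,0,0,0])

```text
time: 2.6
eef_pos: [0.4858, 0.0775, 0.2308]
eef_rot: [-3.141, -0.001, 2.704]
force: [0.5, 0.7, 0.2]
grip_width: 0.0001
grip_force: 0.0
```

>>> jog_arm(rows=[-20,-2.5,0,0,-18,-2,0,0,0,0,35,0,0,0,35,0,0,0,30,0,0,0,15,0,0,0,9,0,0,0,0,0,0,0,0,0])

```text
time: 3.5
eef_pos: [0.5183, 0.0577, 0.1082]
eef_rot: [3.141, 0.001, 2.707]
force: [0.5, 0.4, -0.8]
grip_width: 0.0001
grip_force: 0.0
```

```bash
python3 - <<'E'
from h import *
s=robot.state();print(s["time"],s["eef_pos"].round(4),s["force"].round(2))
im=avg("top",2);h,a,t,b=fit("top",im,(.573,.032));print(h.round(4),round(a,1),t.round(4),round(b,1))
o=draw("top",im,h,t,(288,186),25,12);im2=avg("side",2);o=np.hstack([o[:400,:400] if 0 else cv2.resize(o,(400,400)),cv2.resize(crop(im2,(310,196),35,8),(400,400))]);cv2.imwrite("pics/c2.png",o[:,:,::-1])
e=s["eef_pos"][:2];R=np.array([[-.906,.424],[.424,.906]]);print("hub in tool",(R@(h-e)).round(4),"tt",(R@(np.array([.5727,.0317])-e)).round(4))
E
```

```text
3.5 [0.5183 0.0577 0.1082] [ 0.52  0.36 -0.75]
[0.5448 0.0442] 167.1 [0.5748 0.0286] -5.2
hub in tool [-0.0297 -0.001 ] tt [-0.0603 -0.0005]
```

View pics/c2.png

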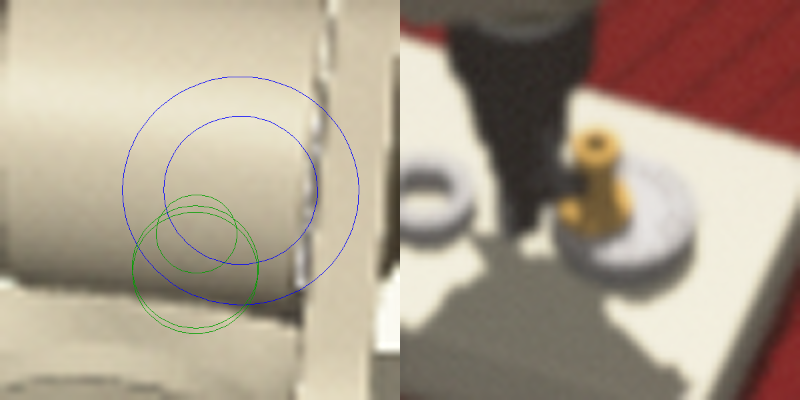

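The top view is blocked by the wrist. The side view shows the finger standing clear of the hub, with the ring to the left untouched. I'll push slowly, checking with the side camera.

>>> jog_arm(rows=[-3,0,1,0,-3,0,0,0,-2,0,0,0,-1,0,0,0,-1,0,0,0,-1,0,0,0,-1,0,0,0,-1,0,0,0,-1,0,0,0,-1,0,0,0])

```text
time: 4.7
eef_pos: [0.5315, 0.051, 0.1063]
eef_rot: [-3.142, -0.0, 2.706]
force: [-0.9, -0.2, 0.0]
grip_width: -0.0002
grip_force: 0.4
```

>>> jog_arm(rows=[-1,0,0,0,-1,0,0,0,-1,0,0,0,-1,0,0,0,-1,0,0,0,0,0,0,0])

```text
time: 5.3
eef_pos: [0.5362, 0.0488, 0.1063]
eef_rot: [3.142, 0.0, 2.706]
force: [-0.1, 0.1, 0.9]
grip_width: -0.0001
grip_force: 0.1
```

```bash
cat >> h.py <<'E'
def sidehub(im,g,w=44):
    n="side";org=np.round(proj(n,[*g,.125])).astype(int)-w//2
    p=cv2.GaussianBlur(im[org[1]:org[1]+w,org[0]:org[0]+w],(0,0),.5)
    s=(p[...,0]-p[...,2])/(p[...,0]+20); red=(p[...,1]-p[...,2])/(p[...,0]+20)  # brass: G-B large; red cloth: not
    m=((red-.08)/.25).clip(0,1); m=cv2.morphologyEx(m,cv2.MORPH_CLOSE,np.ones((3,3)))
    f=lambda c:np.sum((cv2.GaussianBlur(cover(n,HUB,c,org,w),(0,0),1)-m)**2)
    b=min((np.array(g)+[a,b] for a in np.arange(-.024,.025,.004) for b in np.arange(-.024,.025,.004)),key=f)
    h=minimize(f,b,method="Nelder-Mead",options=dict(initial_simplex=b+np.array([[0,0],[.003,0],[0,.003]]),xatol=1e-5)).x
    return h,f(h)
E
python3 - <<'E'
from h import *
s=robot.state();print(s["time"],s["eef_pos"].round(4),s["force"].round(2))
print("before",sidehub(np.load("side.npy"),(.56,.04)))
im=avg("side",2);h,f=sidehub(im,(.565,.036));print("now",h.round(4),f)
e=s["eef_pos"][:2];R=np.array([[-.906,.424],[.424,.906]]);print((R@(h-e)).round(4))
cv2.imwrite("pics/c3.png",draw("side",im,h,(.5727,.0317),(310,196),25,12)[:,:,::-1])
E
```

```text
5.3 [0.5362 0.0488 0.1063] [-0.08  0.1   0.88]
before (array([0.55852874, 0.03928264]), np.float32(17.433527))
now [0.5671 0.0326] 66.450134
[-0.0348 -0.0016]
```

View pics/c3.png

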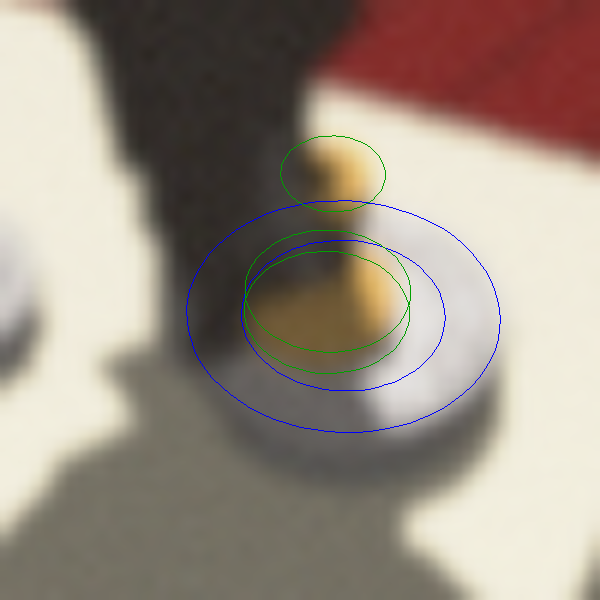

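The side view shows the finger in contact. It hides part of the hub, so that fit is biased. I'll push 5 mm more, then back away for a clean top view.

>>> jog_arm(rows=[-1,0,0,0,-1,0,0,0,-1,0,0,0,-1,0,0,0,-1,0,0,0,0,0,0,0,2,0,0,0,8,0,0,0,15,0,0,0,20,0,-20,0])

```text
time: 6.4
eef_pos: [0.4981, 0.066, 0.1247]
eef_rot: [-3.14, -0.004, 2.705]
force: [0.4, 0.5, 0.4]
grip_width: -0.0002
grip_force: 0.0
```

>>> jog_arm(rows=[35,0,-20,0,40,0,0,0,40,0,0,0,40,0,0,0,30,0,0,0,0,0,0,0])

```text
time: 7.0
eef_pos: [0.3284, 0.1449, 0.1463]
eef_rot: [-3.141, -0.001, 2.708]
force: [0.9, -0.3, 0.2]
grip_width: -0.0
grip_force: 0.0
```

```bash
cat > look.py <<'E'
from h import *
s=robot.state();e=s["eef_pos"][:2];print(s["time"],s["eef_pos"].round(4),s["force"].round(2),s["eef_rot"].round(3))
im=avg("top",3);h,a,t,b=fit("top",im,(.571,.032));print("top",h.round(4),round(float(a),1),t.round(4),round(float(b),1),((t-h)*1e3).round(1))
im2=avg("side",3);h2,f=sidehub(im2,(.569,.034));print("side",h2.round(4),round(float(f),1))
y=s["eef_rot"][2];R=np.array([[np.cos(y),np.sin(y)],[np.sin(y),-np.cos(y)]])
print("tool axes: hub",(R@(h-e)*1e3).round(1),"tt",(R@(np.array([.5727,.0317])-e)*1e3).round(1))
import sys
cv2.imwrite(f"pics/{sys.argv[1]}.png",np.hstack([draw("top",im,h,t,(288,186),25,8),draw("side",im2,h2,(.5727,.0317),(313,196),25,8)])[:,:,::-1])
E
python3 look.py d1
```

```text
7.0 [0.3284 0.1449 0.1463] [ 0.94 -0.31  0.19] [-3.141e+00 -1.000e-03  2.708e+00]
top [0.5692 0.0336] 7.6 [0.5643 0.0323] -20.2 [-4.9 -1.3]
side [0.5705 0.034 ] 18.7
tool axes: hub [-2.653e+02  1.000e-01] tt [-2.693e+02 -1.000e-01]h.py:50: RuntimeWarning: Mean of empty slice.
  t+=k*np.clip(v[b==0],120,255).mean()
  ret = ret.dtype.type(ret / rcount)
```

View pics/d1.png

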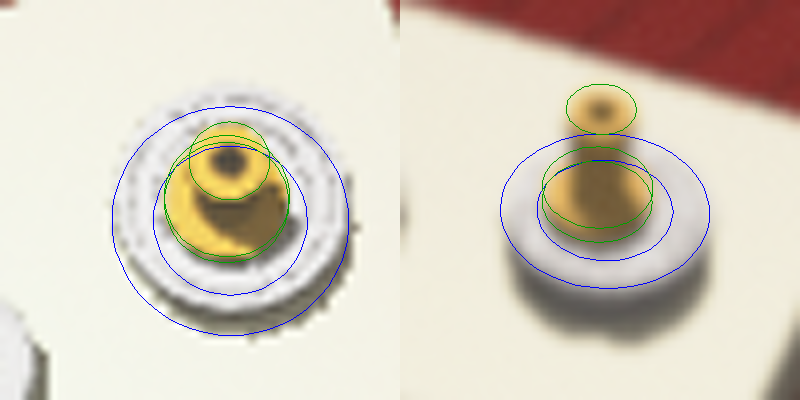

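The top view shows the hub upright near (229,195 in the crop). The new turntable fit is plainly wrong, because shadow disturbed it. The hub fit is good, with about 4 mm to go along the same line. I'll re-measure the turntable centre from several images.

```bash
cat > tt.py <<'E'
from h import *
def rings(n,im,h,g=(.5727,.0317)):
    gim=cv2.GaussianBlur(im.mean(2),(0,0),.5);ban=cv2.dilate((cover(n,HUB,h,np.array([0,0]),560)>0).astype(np.uint8)[:420],np.ones((9,9)))
    hp=np.clip(gim-cv2.medianBlur(gim.astype(np.uint8),7).astype(np.float32),-40,10)
    hp[ban>0]=0; hp[gim<130]=0
    def q(c):
        t=0
        for r in(.026,.034):
            p=circ(n,c,r,.1,360).astype(np.float32);t+=r*cv2.remap(hp,p[:,:1],p[:,1:],cv2.INTER_LINEAR).mean()
        return t*100
    b=min((np.array(g)+[a,b] for a in np.arange(-.005,.0051,.0005) for b in np.arange(-.005,.0051,.0005)),key=q)
    return minimize(q,b,method="Nelder-Mead",options=dict(initial_simplex=b+np.array([[0,0],[.001,0],[0,.001]]),xatol=1e-5)).x,q(b)
def disc(n,im,h,g=(.5727,.0317),w=56):
    org=np.round(proj(n,[*g,.1])).astype(int)-w//2;s=sat(im,org,w);v=cv2.GaussianBlur(im[org[1]:org[1]+w,org[0]:org[0]+w].mean(2),(0,0),.5)
    ban=cv2.dilate((cover(n,HUB,h,org,w)>0).astype(np.uint8),np.ones((5,5)))>0
    use=(~ban)&(v>190)&(s<.2)              # lit plate and lit casing only
    hi,lo=np.percentile(s[use],85),np.percentile(s[use],8)
    m=((hi-s)/(hi-lo)).clip(0,1)
    f=lambda c:np.sum(((cover(n,[(.04,.0995,.1)],c,org,w)-m)**2)[use])
    b=min((np.array(g)+[a,b] for a in np.arange(-.006,.0061,.001) for b in np.arange(-.006,.0061,.001)),key=f)
    return minimize(f,b,method="Nelder-Mead",options=dict(initial_simplex=b+np.array([[0,0],[.001,0],[0,.001]]),xatol=1e-5)).x,f(b),hi-lo
E
python3 - <<'E'
from tt import *
a=np.load("top.npy");print(rings("top",a,(.5575,.0388)),disc("top",a,(.5575,.0388)))
b=avg("top",6);print(rings("top",b,(.5692,.0336)),disc("top",b,(.5692,.0336)))
s=avg("side",4);print(disc("side",np.load("side.npy"),(.5585,.0393)),disc("side",s,(.5705,.034)))
E
```

```text
(array([0.57293778, 0.03124287]), np.float32(-22.265003)) (array([0.57243406, 0.03174953]), np.float32(172.96509), np.float32(0.043407317))
(array([0.56726745, 0.03715417]), np.float32(-18.308712)) (array([0.57271991, 0.03177547]), np.float32(187.90161), np.float32(0.041745875))
(array([0.57753314, 0.03270321]), np.float32(131.37553), np.float32(0.021991119)) (array([0.57774102, 0.03356914]), np.float32(481.14163), np.float32(0.009552248))
```

>>> jog_arm(rows=[-40,0,0,0,-40,0,0,0,-40,0,0,0,-40,0,10,0,-30,0,15,0,-20,0,14,0,-8,0,0,0,0,0,0,0,0,0,0,0])

```text
time: 8.7
eef_pos: [0.5292, 0.0523, 0.108]
eef_rot: [3.141, 0.0, 2.706]
force: [-0.3, 0.6, -0.0]
grip_width: 0.0001
grip_force: 0.0
```

>>> jog_arm(rows=[-4,0,1,0,-3,0,0,0,-2,0,0,0,-1,0,0,0,-1,0,0,0,-1,0,0,0,-1,0,0,0,-1,0,0,0,-1,0,0,0,-1,0,0,0])

```text
time: 9.7
eef_pos: [0.5442, 0.0451, 0.1063]
eef_rot: [-3.142, -0.0, 2.706]
force: [-0.8, 1.3, 0.9]
grip_width: 0.0001
grip_force: 0.4
```

>>> jog_arm(rows=[-0.8,0,0,0,0,0,0,0,0,0,0,0])

```text
time: 10.0
eef_pos: [0.5451, 0.0447, 0.1063]
eef_rot: [3.142, 0.0, 2.706]
force: [1.0, 0.3, -0.5]
grip_width: 0.0
grip_force: 0.1
```

>>> jog_arm(rows=[2,0,0,0,8,0,0,0,20,0,0,0,35,0,-30,0,40,0,-30,0,40,0,0,0,40,0,0,0,40,0,0,0,30,0,0,0,0,0,0,0])

```text
time: 11.0
eef_pos: [0.3101, 0.1533, 0.1663]
eef_rot: [-3.141, -0.001, 2.708]
force: [0.8, -0.5, 0.7]
grip_width: 0.0001
grip_force: 0.0
```

```bash
cat > look.py <<'E'
from tt import *
import sys
s=robot.state();e=s["eef_pos"][:2];print(s["time"],s["eef_pos"].round(4),s["eef_rot"].round(3))
im=avg("top",6);h,a,_,_=fit("top",im,(.571,.032));t,_,_=disc("top",im,h);print("top",h.round(4),round(float(a),1),t.round(4))
im2=avg("side",4);h2,f=sidehub(im2,(.571,.033));print("side",h2.round(4),round(float(f),1))
t=np.array([.5727,.0316]);y=s["eef_rot"][2];R=np.array([[np.cos(y),np.sin(y)],[np.sin(y),-np.cos(y)]])
print("world err",((t-h)*1e3).round(1),"tool: hub",(R@(h-e)*1e3).round(1),"tt",(R@(t-e)*1e3).round(1))
cv2.imwrite(f"pics/{sys.argv[1]}.png",np.hstack([draw("top",im,h,t,(288,186),25,8),draw("side",im2,h2,t+[.001,.0005],(313,196),25,8)])[:,:,::-1])
E
python3 look.py d2 2>/dev/null
```

```text
11.0 [0.3101 0.1533 0.1663] [-3.141e+00 -1.000e-03  2.708e+00]
top [0.5734 0.0319] 9.0 [0.5726 0.0317]
side [0.5752 0.0321] 17.5
world err [-0.7 -0.3] tool: hub [-289.9    0.3] tt [-289.4   -0.3]
```

View pics/d2.png

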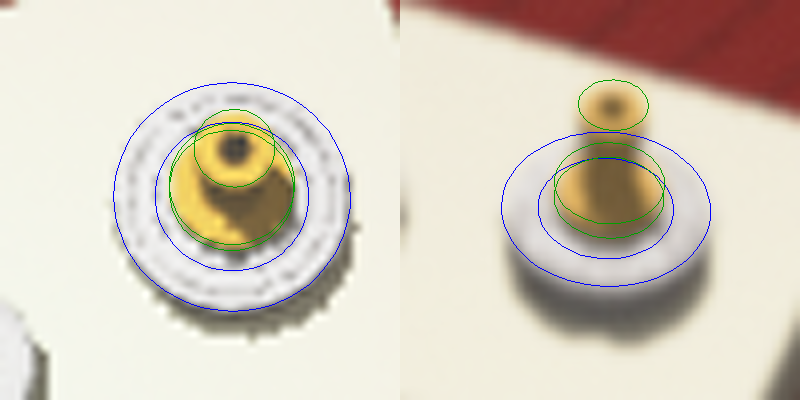

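The fit puts the hub within about 0.8 mm of the turntable centre. It stands upright inside the inner circle, and the arm is well clear.

```bash
python3 -c "
from station import sign_off
print(sign_off())"
```

```text
the job is handed in; nothing more can be done
None
```

The hub stands upright about 0.8 mm off the turntable's centre by the top camera, its flange inside the inner circle; the blurrier side view suggested up to about 2.5 mm. The arm is clear and the job is handed in, with no result returned; one picture I viewed (1600 x 800) exceeded the size limit.

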